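Set the swing punch over the red spot and mark it

ROBOT

A 6-joint arm with a two-finger parallel gripper is mounted at the origin on the work surface. World frame = base frame: x ahead of the robot, y to its left, z up, the work surface at z = 0. Lengths are in m, angles in degrees, forces in N, time in s.
With the tool pointing down it reaches from about 0.275 to 0.975 m from the base axis. Payload 8.4 kg.
Tool frame: the origin (TCP) lies on the centre line of the jaws, within the pads' length; the fingertips stand 17 mm ahead of it and the grasp point (between the pads) lies 2 mm behind it (arm.tcp_to_tips is the distance from the TCP to the fingertips, in m); z points along the fingers, y is the direction in which the jaws open and shut (so a half turn about z gives the same grasp; the last joint's range is limited). The gripper opens to 92 mm and grips with 3 to 60 N. Pads are 20 mm wide; open, the fingers measure 128 mm over their backs; the gripper's body (75 mm by 189 mm) begins 69 mm behind the grasp point.
Start: joints at [-73.19, 20.225, 93.587, -0, 66.188, -0.138], TCP at [0.182, -0.598, 0.232] pointing down, gripper open.
Joint ranges: [-150.9, 150.9], [-52.94, 120.26], [3.33, 152.33], [-74.26, 254.26], [0, 154.13], [-172.89, 172.89]. Speed limits (degrees/s): [127.2, 127.2, 159.86, 180, 180, 180].

INTERFACE

Orientations are given as [roll, pitch, yaw] about the fixed x, y, z axes, in that order (R = Rz(yaw) Ry(pitch) Rx(roll)).
In Python, from rig import arm gives the robot as it stands. The module is installed in compiled form; this text tells all that it offers.
- The arm moves only by the tool servo_tool, never from a script. Its argument "deltas" is a list of rows, each a list of 7 numbers: the shift along the world's x, y, z in m, then the turn, a rotation vector about the world's x, y, z in rad, then the finger opening in m, from 0 to 0.0919. A call has exactly 5 rows; each row shifts and turns the pose as measured when the row begins; what a row does not reach is not made up. A row lasts 1/12 s, in which the tool goes at most 41.7 mm and 7.16 degrees, less where a joint would pass 70% of its speed; a pose out of reach is approached as far as the arm can. A call is refused whole if a number of a shift passes 0.0417 or a number of a turn 0.125, either way. A call with a gripper value outside its range is refused whole. The fingers move at their own pace and stop on an object; "force" is the grip in N (left out, the last holds). Time passes only in rows, so rows that do not move let the fingers close, or fill a call up. It gives the time, the measured TCP pose, the force and the opening at its end, in the units of the state.
- arm.sense(): the state, without advancing time (a new reading comes with each control period).
- arm.get_image(name): name is "scene" or "top" or "wrist"; returns the picture (420x560x3 uint8, blue, green, red); there is no depth.
- arm.camera_info(name): a dict with "intrinsics" (3x3 intrinsics, pixels), "eye" and "orientation" of the camera in the world. Camera axes: x right, y down, z forward; pixel columns grow to the right and rows downward; lengths in m; the calibration is good to about 2 mm. A picture is of the moment at which its call begins: read the wrist's pose just before it. camera_info takes no time and is no camera call; for the wrist camera it gives the pose at the moment of the call.
- arm.job_done(): hands the job in, once; it reports no verdict.
The state is a dict: "time": time; "qpos": joint angles; "joint_vel": joint speeds; "effort": joint torques, N m; "tcp_pos": TCP position; "tool_rot": TCP orientation; "contact_force": force on the tool from outside, world axes, zero at the start; "torque": the same for the moment, N m; "opening": opening from 0.0 (shut) to 1.0 (fully open).
Only numpy, scipy, OpenCV 4.12 (cv2) and the standard library are available. Lean on these libraries where they do the work, as an engineer would, in place of code of your own. Each camera call takes 0.05 s, during which the arm holds its last target. There are 200 camera calls.

TASK

On the pattern board, push the green swing arm round with a fingertip until the punch at its end stands over the centre of the red spot. Then press the punch's black cap fully down there with a fingertip, let it spring back up, and draw away with the arm still over the red spot. Mark no other place, do not lift the arm on its pin, and leave the bottle, block and tin where they stand.

Things in the scene. Friction and masses are not known exactly. Their poses are not given: they have to be found in the camera images.
- pivot (a point): Point on the board's top face (18 mm above the table) on the upright axis of the steel pivot pin, near the board's edge closest to the robot. The board is a fixed 380 x 560 x 18 mm plywood sheet; the pin stands up to 85 mm above the board (103 mm above the table).
- swing (a joint): Angle of the green swing arm about the upright pin, rad: 0 points away from the board's near edge; grows anticlockwise seen from above; stops at -1.25 and 1.25. Friction of about 0.25 N m, no spring: it stays where it is left. The arm sits loosely on the pin and could be lifted 25 mm.
- bar_push (a point): Point on the arm's centre line 120 mm from the pin axis, 58 mm above the table: a good place to push either side of it. The arm is a level bar 24 mm wide, from 50 to 66 mm above the table, running from the pin to a round boss (32 mm diameter, 46 to 74 mm above the table) centred 200 mm from the pin axis.
- cap_top (a point): Centre of the top of the black plunger cap (28 mm diameter, 10 mm thick), on the punch axis in the arm's boss, 200 mm from the pin axis; 98 mm above the table when up, 88 mm when fully down. The punch axis is upright and moves with the arm.
- plunger (a joint): How far the punch's plunger is pressed, m: 0 up, 0.010 fully down at its stop. A spring pushes it up with about 1 N at the top and 3.5 N at the bottom.
- red_spot_center (a point): White 8 mm dot at the centre of the flat red round spot (42 mm diameter) on the board, 19 to 21 mm above the table. This is the place to mark. Like the other spots it lies 200 mm from the pin axis; the four colours change places.
- blue_spot: Flat blue round spot, 42 mm diameter, origin at its centre. Not to be marked.
- yellow_spot: Flat yellow round spot, 42 mm diameter, origin at its centre. Not to be marked.
- green_spot: Flat green round spot, 42 mm diameter, origin at its centre. Not to be marked.
- glue: Loose amber glue bottle with a red cap, 48 mm diameter, 115 mm tall, upright on the far part of the board. Its origin is the centre of its underside. Leave it alone.
- rubber_block: Loose blue block, 36 x 56 x 26 mm high, on the far part of the board. Its origin is the centre of its underside. Leave it alone.
- tin: Loose steel tin with a yellow label, 52 mm diameter, 60 mm tall, on the far part of the board. Its origin is the centre of its underside. Leave it alone.

How it is judged (in metres and radians):
On the way, in this order (a step that is already met when the one before it is completed fails the run):
1. the punch stands over the red spot, plunger still up (horizontal distance between cap_top and red_spot_center below 0.008 m and value of joint plunger below 0.003 m and velocity of joint swing between -0.05 and 0.05 rad/s), for 0.2 s.
2. the plunger is pressed down over the red spot (value of joint plunger above 0.007 m and horizontal distance between cap_top and red_spot_center below 0.008 m), for 0.1 s.
At the end, for the whole second after the job is handed in: The punch axis is within 8 mm of the red spot's centre, the plunger has been pressed at least 7 mm there and is up again (under 2 mm), the arm is at rest and down on its pin, and the bottle, block and tin are upright and within 20 mm of where they began (horizontal distance between cap_top and red_spot_center below 0.008 m and value of joint plunger below 0.002 m and velocity of joint swing between -0.05 and 0.05 rad/s and height (world z) of bar_push below 0.063 m and distance of each of glue, rubber_block, tin from where it was at the start of the episode below 0.02 m and angle between each of glue, rubber_block, tin's own z axis and vertical below 0.2 rad); the robot touches nothing.
It fails at once if the plunger is pressed (4 mm or more) away from the red spot (over 12 mm off) (value of joint plunger above 0.004 m and horizontal distance between cap_top and red_spot_center above 0.012 m).
It fails at once if the arm is lifted 6 mm or more on its pin (height (world z) of bar_push above 0.064 m).
It fails at once if the bottle, block or tin is moved, lifted or knocked over (not (distance of each of glue, rubber_block, tin from where it was at the start of the episode below 0.03 m and angle between each of glue, rubber_block, tin's own z axis and vertical below 0.2 rad)).
It also fails if it takes over 51 s, if anything falls off the work surface, if the arm or the gripper's body presses on something with over 40 N, if the wrist force passes 120 N, or if a joint passes its speed limit or range.

## Working session

There is one attempt and no reset: what is moved stays moved. The work goes in short steps, Python scripts to look and compute and a tool call to move; the robot and the scene stay as the last step left them, time stands still between calls to the robot, and variables do not carry over. Pictures are saved under pics/ and viewed, about 8 in all and at most 12, crops included, and the job is handed in when it is done.

Besides the shell and the picture viewer there is one more tool, called after "Emit:" as a command line: name --pt "numbers of a row" for each row, then --argument value for the rest. servo_tool: Moves the arm, as the interface text tells. Its arguments: {"type":"object","properties":{"deltas":{"type":"array"},"force":{"type":"number"}},"required":["deltas"]}

```bash
mkdir -p pics
cat > h.py <<'E'
from rig import arm
import numpy as np, cv2
def info(n):
    c=arm.camera_info(n); return c
def ray(n,u,v,z,c=None):
    c=c or arm.camera_info(n)
    K=np.array(c['intrinsics']);R=np.array(c['orientation'],float);e=np.array(c['eye'])
    if R.shape!=(3,3):
        from scipy.spatial.transform import Rotation
        R=Rotation.from_euler('xyz',R,degrees=True).as_matrix()
    d=R@np.linalg.inv(K)@[u,v,1]
    return e+d*(z-e[2])/d[2]
E
python3 - <<'E'
from h import *
print(arm.sense()['time'],arm.camera_info('top'))
a=arm.get_image('top');b=arm.get_image('scene')
cv2.imwrite('pics/top.png',a);cv2.imwrite('pics/scene.png',b)
E
```

```text
0.0 {'intrinsics': array([[511.64098591,   0.        , 279.32406517],
       [  0.        , 511.64098591, 205.74984246],
       [  0.        ,   0.        ,   1.        ]]), 'eye': array([0.39232053, 0.00131067, 1.04878639]), 'orientation': array([-1.67817132e+02, -1.14144507e-01, -8.77433197e+01])}
```

View pics/top.png

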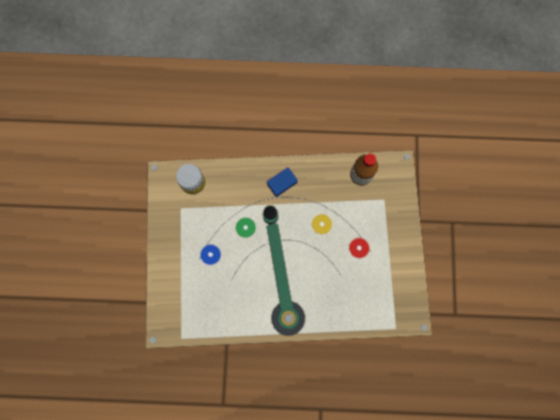

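View pics/scene.png

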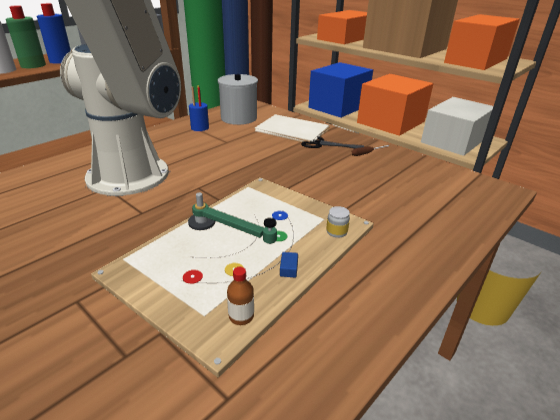

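Top view: red spot dot is at (359,248), pin top at about (289,318), cap at (270,213). The glue bottle is at about (364,170), beyond the red spot. The arm has to swing clockwise.

Run:
```python
from h import *
P=ray('top',289,318,.103);C=ray('top',270,213,.098)
P2=ray('top',289,317,.018)
print('piv',P,P2,'cap',C,np.hypot(*(C-P)[:2]))
for n,u,v,z in [('red',359,248,.021),('yel',321.5,224.5,.021),('grn',245.5,228,.021),('blu',210.5,254.5,.021),('glue',362,180,.018),('c1',152,340,.018),('c2',424,328,.018),('c3',154,167,.018)]:
    p=ray('top',u,v,z);d=p-P;print(n,p,np.hypot(*d[:2]),np.degrees(np.arctan2(d[1],d[0])))
# circle fit through spots for the pivot
a=cv2.resize(arm.get_image('top')[190:340,180:400],None,fx=3.6,fy=3.6,interpolation=cv2.INTER_CUBIC);cv2.imwrite('pics/tc.png',a)
```

```text
piv [ 0.38992651 -0.01815449  0.103     ] [ 0.39163318 -0.01983582  0.018     ] cap [0.58275602 0.02460477 0.098     ] 0.19751347649883097
red [ 0.53329686 -0.15623163  0.021     ] 0.19904862554689126 -43.922560287429626
yel [ 0.57845902 -0.07947958  0.021     ] 0.1982555842833488 -18.018460400973332
grn [0.56507988 0.07497877 0.021     ] 0.19837466365960796 28.000653516700897
blu [0.5082844  0.14249068 0.021     ] 0.19953811914513045 53.61847467389838
glue [ 0.67649804 -0.1620117   0.018     ] 0.32065268406344294 -26.656380161396747
c1 [0.33732492 0.24551943 0.018     ] 0.2688696000954699 101.2821002799559
c2 [ 0.38099133 -0.2851295   0.018     ] 0.267124494275924 -91.91687171535783
c3 [0.68728151 0.27354788 0.018     ] 0.4165456412443643 44.450202294148774
```

View pics/tc.png

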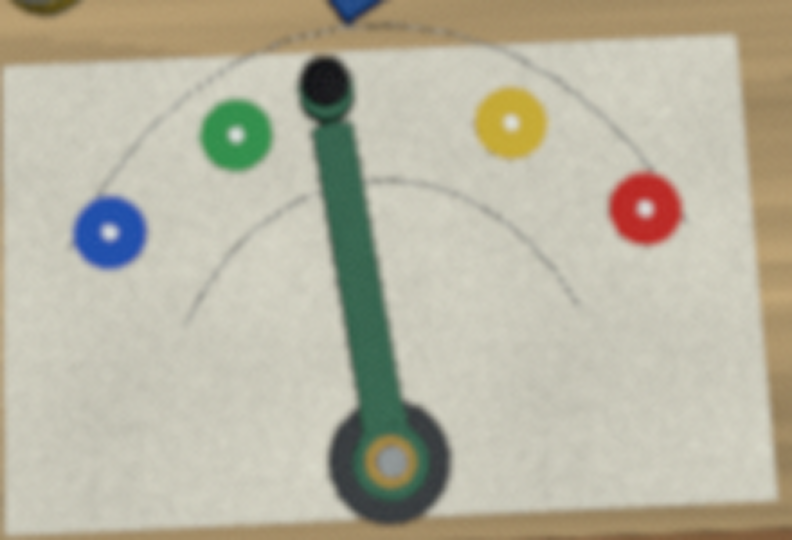

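Enlarged, the dot, cap and pin agree with the first readings: radii are 198–199 mm against 200 given. The pivot is at about (0.390,-0.018), red at -43.9°, and the arm at +12.4°. I'll go over to the +y side of the bar with the fingers shut.

Emit:
servo_tool --pt "0.018 0.0375 0 0 0 0 0" --pt "0.018 0.0375 0 0 0 0 0" --pt "0.018 0.0375 0 0 0 0 0" --pt "0.018 0.0375 0 0 0 0 0" --pt "0.018 0.0375 0 0 0 0 0"

```text
time: 0.57
tcp_pos: [0.2695, -0.4117, 0.2287]
tool_rot: [-180.0, 0.1, 16.5]
contact_force: [1.5, -1.2, 0.4]
opening: 0.662
```

```bash
python3 -c "
from h import *
print(arm.sense())"
```

```text
{'time': 0.5667, 'qpos': array([-5.69098692e+01,  8.49465692e+00,  1.09647225e+02, -9.57996809e-02,
        6.18853039e+01,  1.66672522e+01]), 'joint_vel': array([ 47.64000332, -25.03322696,  30.95705362,   0.20951055,
        -6.14033237,  47.87702548]), 'effort': array([ -9.24063474, -39.93733764, -32.64146805,  -0.23628138,
         0.32041588,  -1.48910746]), 'tcp_pos': array([ 0.26946065, -0.4116849 ,  0.22874604]), 'tool_rot': array([-1.79998153e+02,  8.87320751e-02,  1.64680446e+01]), 'contact_force': array([ 1.48711888, -1.18509914,  0.41403475]), 'torque': array([-0.00751322, -0.02553485,  0.02573548]), 'opening': 0.6618575024873653}
```

Emit:
servo_tool --pt "0.018 0.0375 0.001 0 0 0 0" --pt "0.018 0.0375 0.001 0 0 0 0" --pt "0.018 0.0375 0.001 0 0 0 0" --pt "0.018 0.0375 0 0 0 0 0" --pt "0.018 0.0375 0 0 0 0 0"

```text
time: 0.98
tcp_pos: [0.3567, -0.2225, 0.2313]
tool_rot: [-180.0, 0.1, 16.3]
contact_force: [1.3, -0.8, 0.7]
opening: 0.299
```

Emit:
servo_tool --pt "0.018 0.0375 0.001 0 0 0 0" --pt "0.018 0.0375 0.001 0 0 0 0" --pt "0.018 0.0375 0.001 0 0 0 0" --pt "0.018 0.0375 0 0 0 0 0" --pt "0.018 0.0375 0 0 0 0 0"

```text
time: 1.4
tcp_pos: [0.4443, -0.0332, 0.235]
tool_rot: [179.9, -0.0, 16.3]
contact_force: [0.3, -1.5, -0.0]
opening: 0.004
```

Emit:
servo_tool --pt "0.014 0.03 0 0 0 -0.02 0" --pt "0.012 0.025 0 0 0 -0.02 0" --pt "0.01 0.02 0 0 0 -0.02 0" --pt "0 0 0 0 0 0 0" --pt "0 0 0 0 0 0 0"

```text
time: 1.82
tcp_pos: [0.4834, 0.0535, 0.2349]
tool_rot: [-180.0, -0.1, 13.2]
contact_force: [0.7, -0.7, 0.4]
opening: 0.001
```

Emit:
servo_tool --pt "0.006 0.003 -0.04 0 0 0 0" --pt "0.006 0.003 -0.04 0 0 0 0" --pt "0 0 -0.04 0 0 0 0" --pt "0 0 -0.03 0 0 0 0" --pt "0 0 -0.014 0 0 0 0"

```text
time: 2.23
tcp_pos: [0.4981, 0.0563, 0.0708]
tool_rot: [179.9, -0.9, 13.2]
contact_force: [-1.0, 0.1, 1.0]
opening: 0.006
```

Run:
```python
from h import *
a=arm.get_image('top')[150:345,140:430];b=arm.get_image('scene')[150:330,90:380]
cv2.imwrite('pics/s2.png',np.vstack([cv2.resize(a,(580,330)),cv2.resize(b,(435,270)).repeat(1,0) if 0 else cv2.resize(b,(580,270))]))
print(arm.sense()['tcp_pos'],arm.sense()['contact_force'])
```

```text
[0.49749241 0.0562162  0.07134108] [-0.00214897 -0.06150036  0.96607607]
```

View pics/s2.png

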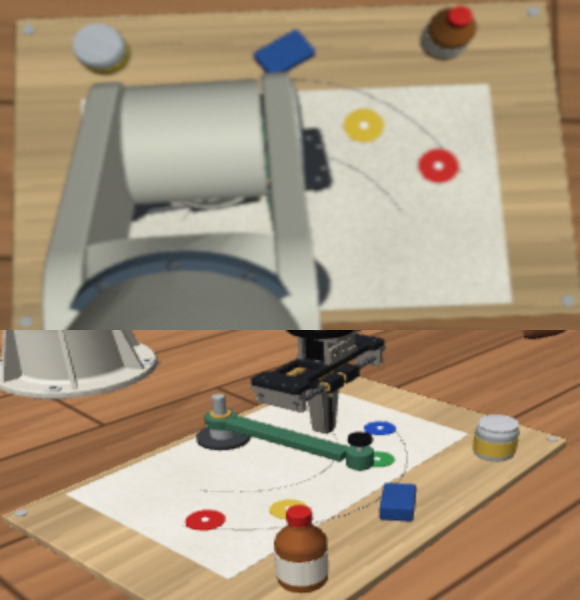

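Fingers are shut and hang beside the bar on its far (+y) side, clear of it. Next I'll work out waypoints for the sweep.

Run:
```python
from h import *
P=np.array([.3903,-.0183])
for t in [12.4]+list(np.arange(8.4,-44.1,-4)):
    r=np.radians(t);e=np.array([np.cos(r),np.sin(r)]);n=np.array([-e[1],e[0]])
    w=P+.119*e+.030*n
    if t<12.4: print(round(t,1),w.round(4),(w-o).round(4))
    else: print(w)
    o=w
```

```text
[0.50008194 0.03655367]
8.4 [0.5036 0.0288] [ 0.0036 -0.0078]
4.4 [0.5066 0.0207] [ 0.003 -0.008]
0.4 [0.5091 0.0125] [ 0.0024 -0.0082]
-3.6 [0.5109 0.0042] [ 0.0019 -0.0084]
-7.6 [ 0.5122 -0.0043] [ 0.0013 -0.0085]
-11.6 [ 0.5129 -0.0128] [ 0.0007 -0.0085]
-15.6 [ 0.513  -0.0214] [ 0.0001 -0.0086]
-19.6 [ 0.5125 -0.03  ] [-0.0005 -0.0086]
-23.6 [ 0.5114 -0.0385] [-0.0011 -0.0085]
-27.6 [ 0.5097 -0.0468] [-0.0017 -0.0084]
-31.6 [ 0.5074 -0.0551] [-0.0023 -0.0083]
-35.6 [ 0.5045 -0.0632] [-0.0029 -0.0081]
-39.6 [ 0.5011 -0.071 ] [-0.0034 -0.0079]
-43.6 [ 0.4972 -0.0786] [-0.0039 -0.0076]
```

Emit:
servo_tool --pt "0.001 -0.01 0 0 0 0 0" --pt "0.002 -0.01 0 0 0 0 0" --pt "0.0036 -0.0078 0 0 0 -0.07 0" --pt "0.003 -0.008 0 0 0 -0.07 0" --pt "0.0024 -0.0082 0 0 0 -0.07 0"

```text
time: 2.75
tcp_pos: [0.5112, 0.0069, 0.077]
tool_rot: [179.9, -1.0, 0.8]
contact_force: [-0.8, 1.2, 0.1]
opening: 0.002
```

Emit:
servo_tool --pt "0.001 -0.0055 -0.003 0 0 -0.07 0" --pt "0.001 -0.0085 -0.003 0 0 -0.07 0" --pt "0.0007 -0.0085 -0.001 0 0 -0.07 0" --pt "0.0001 -0.0086 -0.001 0 0 -0.07 0" --pt "-0.0005 -0.0086 0 0 0 -0.07 0"

```text
time: 3.17
tcp_pos: [0.5179, -0.04, 0.0787]
tool_rot: [-179.9, -1.6, -20.5]
contact_force: [-0.4, 1.9, 1.2]
opening: 0.009
```

Emit:
servo_tool --pt "0 0.004 -0.003 0 0.01 0 0" --pt "0 0 -0.004 0 0.01 0 0" --pt "0 0 -0.003 0 0 0 0" --pt "0 0 0 0 0 0 0" --pt "0 0 0 0 0 0 0"

```text
time: 3.58
tcp_pos: [0.5211, -0.0393, 0.0736]
tool_rot: [179.8, -0.9, -20.5]
contact_force: [-0.5, 0.9, 3.1]
opening: 0.004
```

Run:
```python
from h import *
a=arm.get_image('scene')[180:310,120:340]
s=arm.sense();print(s['tcp_pos'],s['tool_rot'],s['contact_force'])
cv2.imwrite('pics/s3.png',cv2.resize(a,None,fx=3,fy=3))
```

```text
[ 0.52102268 -0.03921887  0.07355421] [179.83574493  -0.92039924 -20.50478298] [-1.29600454  0.79639452  2.91455   ]
```

View pics/s3.png

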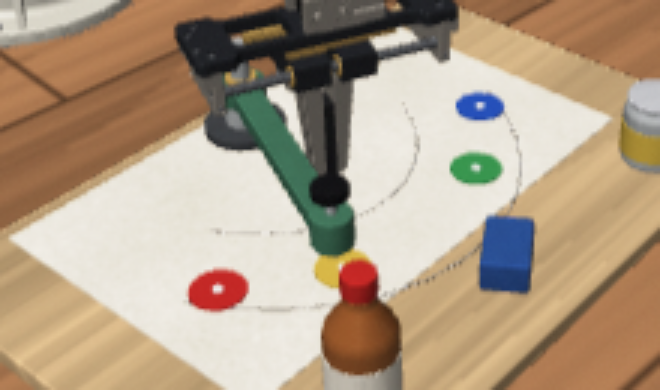

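The bar is between -20° and -24°, with the fingertip flush on its far side. Next about 15° more, then a look.

Emit:
servo_tool --pt "-0.002 -0.009 -0.002 0 0 -0.06 0" --pt "-0.003 -0.0085 -0.002 0 0 -0.06 0" --pt "-0.0035 -0.008 -0.002 0 0 -0.06 0" --pt "-0.003 -0.005 -0.001 0 0 -0.05 0" --pt "0 0 0 0 0 0 0"

```text
time: 4.05
tcp_pos: [0.5122, -0.0688, 0.0671]
tool_rot: [-180.0, -1.2, -33.8]
contact_force: [-0.2, 2.3, 0.6]
opening: 0.005
```

Run:
```python
from h import *
c=arm.camera_info('wrist');K=c['intrinsics'];print(c['eye'])
a=np.hstack([arm.get_image('top')[150:345,230:430],arm.get_image('scene')[170:365,120:320]])
s=arm.sense();print(s['tcp_pos'],s['tool_rot'],s['contact_force'])
cv2.imwrite('pics/s4.png',cv2.resize(a,None,fx=2,fy=2))
```

```text
[ 0.56504738 -0.10446795  0.22205779]
[ 0.51234727 -0.06828989  0.06722197] [-179.99764912   -1.19552875  -33.62753507] [-0.91298214  0.94583788 -0.76328172]
```

View pics/s4.png

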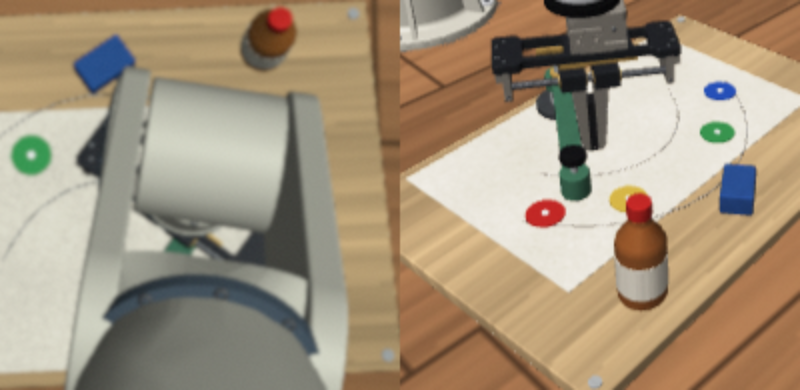

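Scene view: the cap is at about full-frame (206,247), nearing the red spot, with nothing else disturbed. I'll work out the angle.

Run:
```python
from h import *
P=np.array([.3903,-.0183])
for n,u,v,z in [('cap',206,246.5,.096),('red',192.5,276,.021)]:
    d=ray('scene',u,v,z)[:2]-P;print(n,d+P,np.hypot(*d),np.degrees(np.arctan2(d[1],d[0])))
cv2.imwrite('pics/w1.png',arm.get_image('wrist'))
```

```text
cap [ 0.55567573 -0.1275365 ] 0.19819622842618434 -33.446169830536114
red [ 0.53512979 -0.15446268] 0.1987861742406192 -43.233293116845786
```

View pics/w1.png

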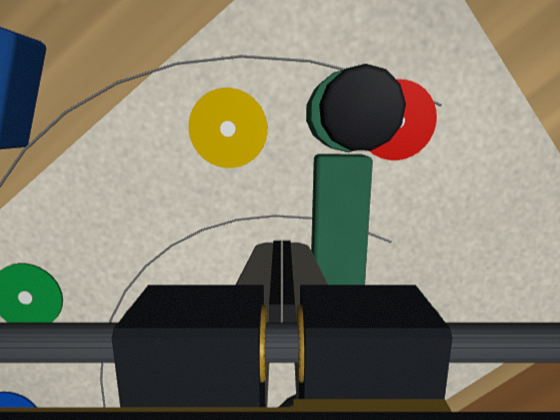

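Wrist view: cap top centre is about (362,107), red spot centre about (397,120), yellow dot (228,129). The fingertip is against the bar.

Run:
```python
from h import *
P=np.array([.3903,-.0183])
for n,u,v,z in [('cap',362,107,.098),('red',397,120,.021),('yel',228,128.5,.021)]:
    d=ray('wrist',u,v,z)[:2]-P;print(n,d+P,np.hypot(*d),np.degrees(np.arctan2(d[1],d[0])))
```

```text
cap [ 0.55542637 -0.12824655] 0.1983808523725334 -33.65697634595712
red [ 0.53336202 -0.15544703] 0.19818186178335237 -43.79071230318986
yel [ 0.57901844 -0.07874772] 0.19816300611961038 -17.760595079260177
```

Emit:
servo_tool --pt "-0.002 -0.005 0.001 0 0 -0.035 0" --pt "-0.0025 -0.005 0.001 0 0 -0.035 0" --pt "-0.0025 -0.004 0 0 0 -0.035 0" --pt "-0.002 -0.003 0 0 0 -0.03 0" --pt "0 0 0 0 0 0 0"

```text
time: 4.62
tcp_pos: [0.5037, -0.0852, 0.0695]
tool_rot: [-179.9, -1.2, -41.8]
contact_force: [-0.3, 2.6, 0.2]
opening: 0.006
```

Run:
```python
from h import *
s=arm.sense();c=arm.camera_info('wrist');a=arm.get_image('wrist')
print(s['tcp_pos'],s['contact_force'],s['joint_vel'].round(1))
cv2.imwrite('pics/w2.png',cv2.resize(a[30:230,250:500],None,fx=3,fy=3,interpolation=cv2.INTER_CUBIC))
```

```text
[ 0.50372878 -0.08523072  0.06953657] [-0.29697707  2.55035625  0.17566375] [ 0.  -0.1 -0.1  0.4  0.1 -1.2]
```

View pics/w2.png

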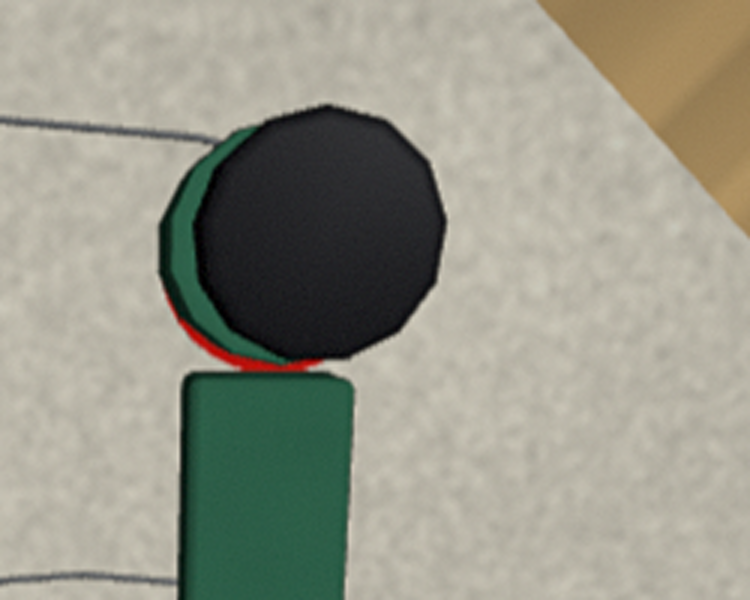

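Cap top centre in the crop is (320,232), which is (356.7,107.3) full frame. The red shows only as a thin crescent at the lower left. Next I'll compute the angle and where the red spot projects.

Run:
```python
from h import *
P=np.array([.3903,-.0183])
for n,u,v,z in [('cap',356.7,107.3,.098),('rededgeL',250+170/3,30+300/3,.021),('rededgeB',250+275/3,30+373/3,.021)]:
    q=ray('wrist',u,v,z)[:2];d=q-P;print(n,q,np.hypot(*d),np.degrees(np.arctan2(d[1],d[0])), np.hypot(*(q-[.5333,-.1557])))
```

```text
cap [ 0.53873397 -0.14985774] 0.1983433422970236 -41.550726228189816 0.007978720056150614
rededgeL [ 0.53995723 -0.13575325] 0.19024340453584784 -38.12535678722331 0.021028352405577537
rededgeB [ 0.51750565 -0.14150229] 0.17708778028881317 -44.084068784418534 0.021237618070886807
```

The red edge points lie 21.0 and 21.2 mm from the assumed spot centre, which checks out. There are 2.2° left, about 5 mm at the tip. After that I'll back off.

Emit:
servo_tool --pt "-0.0015 -0.002 0 0 0 -0.015 0" --pt "-0.001 -0.002 0 0 0 -0.015 0" --pt "-0.0005 -0.0005 0 0 0 0 0" --pt "0 0 0 0 0 0 0" --pt "0 0 0 0 0 0 0"

```text
time: 5.08
tcp_pos: [0.501, -0.0898, 0.0698]
tool_rot: [-179.9, -1.3, -43.6]
contact_force: [0.7, 1.9, -0.6]
opening: 0.005
```

Run:
```python
from h import *
s=arm.sense();c=arm.camera_info('wrist');a=arm.get_image('wrist')
print(s['tcp_pos'],s['contact_force'])
m=((a.max(2)<70)&(np.ptp(a,2)<15)).astype(np.uint8); m[230:]=0
n,l,st,ce=cv2.connectedComponentsWithStats(m)
k=1+np.argmax(st[1:,4]);u,v=ce[k];print(st[k],ce[k])
P=np.array([.3903,-.0183]);q=ray('wrist',u,v,.097,c)[:2];d=q-P
print(q,np.hypot(*d),np.degrees(np.arctan2(d[1],d[0])),np.hypot(*(q-[.5333,-.1557])))
```

```text
[ 0.50095166 -0.08976447  0.06977283] [ 0.74369299  1.86408305 -0.55571381]
[ 316   66   84   85 5437] [357.17564834 108.46992827]
[ 0.53315524 -0.15575386] 0.1982452667530213 -43.896083009833866 0.0001544522757577065
```

The cap is within about 1 mm of the red centre. Now back off square to the bar, then rise.

Emit:
servo_tool --pt "0.005 0.005 0 0 0 0 0" --pt "0.007 0.007 0 0 0 0 0" --pt "0 0 0.03 0 0 0 0" --pt "0 0 0.03 0 0 0 0" --pt "0 0 0.02 0 0 0 0"

```text
time: 5.55
tcp_pos: [0.5109, -0.0752, 0.1474]
tool_rot: [179.7, -0.8, -43.5]
contact_force: [0.1, 0.7, 0.1]
opening: 0.005
```

Emit:
servo_tool --pt "0.006 -0.025 0.003 0 0 0 0" --pt "0.006 -0.025 0 0 0 0 0" --pt "0.005 -0.02 0 0 0 0 0" --pt "0 0 0 0 0 0 0" --pt "0 0 0 0 0 0 0"

```text
time: 5.97
tcp_pos: [0.5348, -0.145, 0.1574]
tool_rot: [180.0, -1.3, -43.2]
contact_force: [-0.0, 0.1, 0.2]
opening: 0.004
```

Run:
```python
from h import *
s=arm.sense();print(s['tcp_pos'],s['tool_rot'],s['contact_force'])
a=np.hstack([arm.get_image('wrist'),arm.get_image('scene')[0:420,0:560]])
cv2.imwrite('pics/p1.png',np.hstack([cv2.resize(a[:,:560],(400,300)),cv2.resize(a[150:330,560+100:560+340],(400,300))]))
```

```text
[ 0.53475349 -0.14503615  0.15738746] [179.95199937  -1.26482605 -43.2324495 ] [-0.04844495  0.0776688   0.19131693]
```

View pics/p1.png

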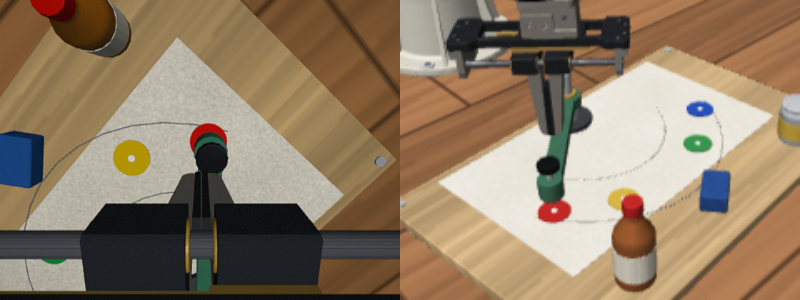

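Wrist view: cap at about (295,220) full frame, red behind it; fingertips just short of the cap. I'll check the numbers before pressing.

Run:
```python
from h import *
for p in [('wrist',296,219,.098),('wrist',290,188,.021)]: print(ray(*p))
print(ray('scene',100+147*.6,150+164*.6,.096),ray('scene',100+154*.6,150+211*.6,.021))
```

```text
[ 0.53447878 -0.15698781  0.098     ]
[ 0.53980223 -0.15950451  0.021     ]
[ 0.5350534  -0.15626937  0.096     ] [ 0.53646763 -0.15574745  0.021     ]
```

Emit:
servo_tool --pt "-0.001 -0.006 0 0 0 0 0" --pt "0 -0.0055 0 0 0 0 0" --pt "0 0 -0.018 0 0 0 0" --pt "0 0 -0.012 0 0 0 0" --pt "0 0 0 0 0 0 0"

```text
time: 6.48
tcp_pos: [0.5328, -0.154, 0.126]
tool_rot: [179.9, -1.2, -43.0]
contact_force: [-1.4, -0.3, -0.1]
opening: 0.002
```

Emit:
servo_tool --pt "0.001 -0.002 -0.006 0 0 0 0" --pt "0 0 -0.006 0 0 0 0" --pt "0 0 -0.005 0 0 0 0" --pt "0 0 -0.005 0 0 0 0" --pt "0 0 -0.002 0 0 0 0"

```text
time: 6.9
tcp_pos: [0.5342, -0.1561, 0.1007]
tool_rot: [179.9, -1.2, -42.9]
contact_force: [-0.0, -0.2, 3.3]
opening: 0.004
```

Emit:
servo_tool --pt "0 0 -0.002 0 0 0 0" --pt "0 0 -0.002 0 0 0 0" --pt "0 0 -0.001 0 0 0 0" --pt "0 0 0 0 0 0 0" --pt "0 0 0 0 0 0 0"

```text
time: 7.32
tcp_pos: [0.5345, -0.1561, 0.0957]
tool_rot: [179.9, -1.2, -42.9]
contact_force: [-1.2, -0.9, 3.2]
opening: 0.004
```

Run:
```python
from h import *
s=arm.sense();print(s['tcp_pos'],s['contact_force'],arm.tcp_to_tips)
a=arm.get_image('scene')[210:300,150:250];cv2.imwrite('pics/p2.png',np.hstack([cv2.resize(a,(440,396),interpolation=cv2.INTER_CUBIC),cv2.resize(arm.get_image('wrist')[150:320,200:360],(360,396))]))
```

```text
[ 0.53453972 -0.15609973  0.0957238 ] [-1.24859564 -0.89624697  3.21803381] 0.017
```

View pics/p2.png

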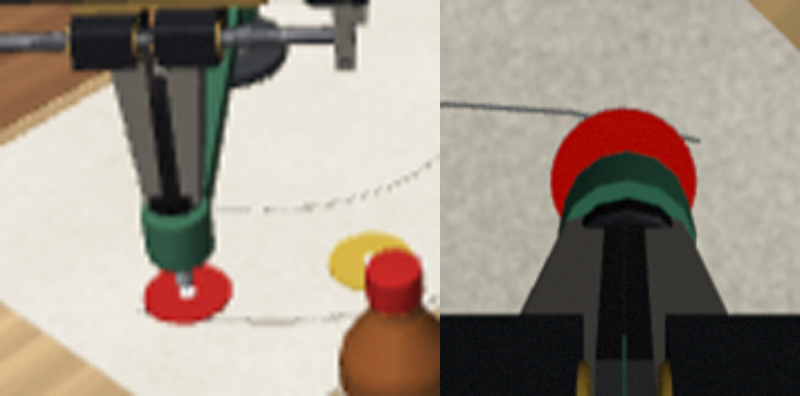

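The punch rod shows right at the white dot and the cap is almost sunk. The force hasn't clearly hit the stop yet, so I'll press a little further and watch for a rise.

Emit:
servo_tool --pt "0 0 -0.002 0 0 0 0" --pt "0 0 -0.002 0 0 0 0" --pt "0 0 -0.002 0 0 0 0" --pt "0 0 -0.002 0 0 0 0" --pt "0 0 -0.002 0 0 0 0"

```text
time: 7.83
tcp_pos: [0.5357, -0.1565, 0.087]
tool_rot: [-180.0, -1.4, -42.9]
contact_force: [-2.7, 0.8, 8.8]
opening: 0.006
```

Run:
```python
from h import *
s=arm.sense();print(s['tcp_pos'],s['contact_force'],s['torque'])
import cv2
K=arm.camera_info('scene')
from scipy.spatial.transform import Rotation
R=Rotation.from_euler('xyz',K['orientation'],degrees=True).as_matrix()
def pj(p):
    q=K['intrinsics']@(R.T@(np.array(p)-K['eye']));return q[:2]/q[2]
im=arm.get_image('scene');x0,y0,f=165,225,12
c=cv2.resize(im[225:275,165:225],None,fx=f,fy=f,interpolation=cv2.INTER_CUBIC)
for z,col in [(.02,(0,0,255)),(.046,(255,255,0)),(.074,(255,0,0)),(.078,(255,0,255)),(.088,(0,255,255)),(.098,(255,255,255))]:
    u=(pj((.534,-.156,z))-[x0,y0])*f+f/2;cv2.circle(c,tuple(int(k) for k in u),4,col,-1);print(z,u.round())
cv2.imwrite('pics/p3.png',c)
```

```text
[ 0.53565757 -0.15648453  0.08696324] [-2.71783286  0.79269113  8.83188898] [0.27442441 0.47756902 0.01819096]
0.02 [326. 623.]
0.046 [311. 511.]
0.074 [295. 385.]
0.078 [293. 367.]
0.088 [287. 321.]
0.098 [281. 274.]
```

View pics/p3.png

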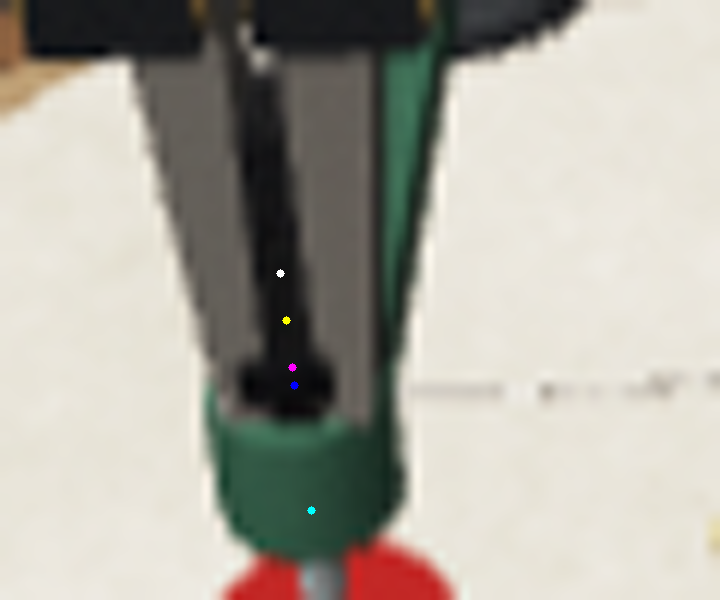

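The cap's visible edge spans 360–415 px, which matches a cap at 78–88 mm, i.e. fully down. The force of 8.8 N is above the 3.5 N spring, so it's at its stop. Now draw straight up slowly.

Emit:
servo_tool --pt "-0.001 0 0.003 0 0 0 0" --pt "0 0 0.003 0 0 0 0" --pt "0 0 0.003 0 0 0 0" --pt "0 0 0.003 0 0 0 0" --pt "0 0 0.003 0 0 0 0"

```text
time: 8.3
tcp_pos: [0.5342, -0.1562, 0.1019]
tool_rot: [-180.0, -1.3, -42.9]
contact_force: [-1.3, 1.1, 2.1]
opening: 0.002
```

Emit:
servo_tool --pt "0 0 0.004 0 0 0 0" --pt "0 0 0.004 0 0 0 0" --pt "0 0 0.005 0 0 0 0" --pt "0 0 0.006 0 0 0 0" --pt "0 0 0.006 0 0 0 0"

```text
time: 8.72
tcp_pos: [0.5339, -0.1562, 0.1278]
tool_rot: [180.0, -1.3, -42.9]
contact_force: [0.1, 0.8, 0.0]
opening: 0.005
```

Emit:
servo_tool --pt "0 0 0.03 0 0 0 0" --pt "0 0 0.03 0 0 0 0" --pt "-0.01 0 0.03 0 0 0 0" --pt "-0.02 -0.02 0.01 0 0 0 0" --pt "0 0 0 0 0 0 0"

```text
time: 9.13
tcp_pos: [0.5029, -0.1763, 0.2342]
tool_rot: [179.9, -1.3, -42.8]
contact_force: [0.7, -1.3, 0.4]
opening: 0.005
```

Run:
```python
from h import *
s=arm.sense();c=arm.camera_info('wrist');a=arm.get_image('wrist')
print(s['tcp_pos'],s['contact_force'])
b=arm.get_image('scene')[170:320,120:320]
cv2.imwrite('pics/f.png',np.hstack([cv2.resize(a,(400,300)),cv2.resize(b,(400,300))]))
print(c['eye'])
```

```text
[ 0.50291698 -0.17633197  0.23423341] [ 0.68836901 -1.34657979  0.44399523]
[ 0.54941482 -0.21964054  0.38928634]
```

View pics/f.png

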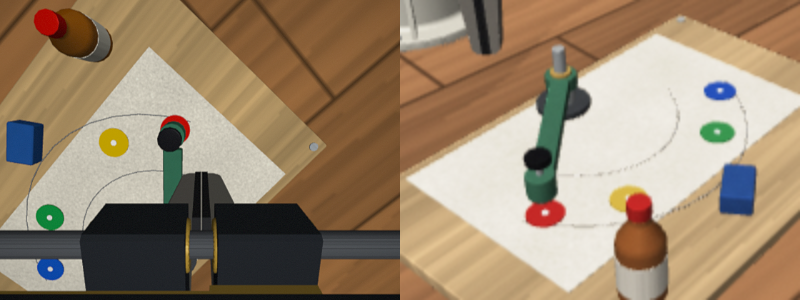

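The cap is up again, nothing else has moved, and the fingers are clear. Wrist view: cap at (237,195), red spot about (246,181). Numeric check of the offset:

Run:
```python
from h import *
c=arm.camera_info('wrist');a=arm.get_image('wrist')
m=((a.max(2)<70)&(np.ptp(a,2)<15)).astype(np.uint8); m[:150]=0;m[232:]=0;m[:,:210]=0;m[:,262:]=0
n,l,st,ce=cv2.connectedComponentsWithStats(m);k=1+np.argmax(st[1:,4]);print(st[k],ce[k])
P=np.array([.3903,-.0183])
for z in (.098,.088):
    q=ray('wrist',*ce[k],z,c)[:2];d=q-P;print(z,q,np.hypot(*d),np.degrees(np.arctan2(d[1],d[0])))
r=((a[...,2]>150)&(a[...,1]<60)).astype(np.uint8);r[:120]=0
p=np.argwhere(r[:232,200:300])[:,::-1]+[200,0]
(h,w),rad=cv2.minEnclosingCircle(p.astype(np.float32));print('red',h,w,rad,ray('wrist',h,w,.021,c))
print(ray('scene',189,248.5,.097),ray('wrist',113.5*1.4,142.5*1.4,.021))
```

```text
[223 179  34  34 896] [239.7265625  195.77008929]
0.098 [ 0.53297835 -0.15654197] 0.1986654318857616 -44.09524463955468
0.088 [ 0.53235931 -0.15440447] 0.19673656198982967 -43.77361621790275
red 247.2687530517578 181.13705444335938 20.510196685791016 [ 0.5337275  -0.15594119  0.021     ]
[ 0.5375412  -0.15604553  0.097     ] [ 0.58008171 -0.07752686  0.021     ]
```

The cap is 1 mm from the red centre and at its up height. Handing in.

```bash
python3 -c "
from h import *
print(arm.job_done(),arm.sense()['time'])"
```

```text
the job is handed in; nothing more can be done
the job is handed in; nothing more can be done
```

I pushed the green swing arm round from about +12° to -44° with the shut fingertips. I then pressed the cap over the red spot, let it spring back, drew clear and handed the job in at about 9 s. No verdict was reported.

**Last checks that agreed:**
- **Position:** the wrist camera put the cap axis about 1 mm from the red centre, both before pressing and after.
- **Other objects:** the last picture shows the cap up and the bottle and block standing as before. The tin was out of that picture; it was last in view before the press, unmoved.
- **Contact:** the fingers were well clear, with a residual force reading of about 1.5 N.

**Checks that disagreed:**
- **Press depth:** the tip height I worked out at full press (about 70 mm) was below the cap's stop at 88 mm, so in the picture the fingers seem to overlap the cap. I judged it fully pressed from the 8.8 N force, against the 3.5 N spring, and from the cap's height in the image. I could not read the plunger joint directly.
- **Scene camera:** after the press it put the cap about 4 mm further out in x than the wrist camera did. Before the press, the two cameras' red-spot readings differed by 2–6 mm. The after-press offset is within the 8 mm limit.

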